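Find the socket for the grinding-wheel nut

TASK

Try the steel sockets from the wooden tray on the hex nut of the grinding-wheel arbor that stands on the square steel plate until you find the one that goes all the way down to the washer. Stand every socket that does not fit back upright in the tray, in any pocket, and leave the jar, brush and compound bar where they are. Finish while still gripping the right socket, fully seated on the nut: do not let go of it.

Things in the scene. Friction and masses are not known exactly. Their poses are not given: they have to be found in the camera images.
- plate: fixed square steel plate, 110 x 110 x 6 mm, lying on the bench; the arbor to work on stands in its middle, its foot let into the plate (arbor origin at bench height). Origin: centre of the underside
- spindle_a: fixed wheel arbor, one of three: one stands on the steel plate, two on the plywood board beyond the work; which stands where changes. From below: grey foot, stone wheel (90 mm diameter, z 30 to 46 mm), washer (60 mm diameter, top at z 50), hex nut (z 50 to 64), stud. Origin: underside, on the axis; z up, x square to one flat of the nut (flats every 60 degrees)
- spindle_b: arbor like spindle_a but for the nut. Nuts are 14 mm thick, do not turn, and their top 4 mm is chamfered to a cone (1.2 mm less radius at the top). They are 18 mm across flats with the round stud 22 mm above the nut, 24 mm with 12 mm, and 30 mm with 3 mm; which name is which is not told. Origin as spindle_a
- spindle_c: arbor like spindle_a but for the nut. Each nut has one socket, with a bore 3 mm wider, that goes down until its rim meets the washer (socket origin 50 mm above the arbor's). Any other stops 7 to 17 mm higher, on the nut or the stud. Origin as spindle_a
- tray: fixed plywood tray, open on top, 70 mm (its x) x 194 mm (its y) x 25 mm high, walls and floor 5 mm thick; two cross walls make three pockets in a row along its y, each about 60 x 58 mm inside, centred at y = -63, 0 and +63 mm, x = 0. A socket standing in a pocket has its origin 5 mm above the tray's. Origin: centre of the underside
- socket_a: loose steel socket, one of three alike outside: hexagonal barrel 40 mm across flats (46 over corners), 44 mm tall; on it, solid with it, a square drive adapter 14 x 14 mm, 34 mm tall (44 to 78 mm above the underside), to grip it by. 0.2 to 0.45 kg. Stands upright in one pocket of the tray, hexagonal bore down. Origin: centre of the underside; z up along the axis
- socket_b: as socket_a outside. Axes of all three: x and y are square to the sides of the adapter; x is also square to one flat of the barrel and of the bore (flats repeat every 60 degrees). Origin: centre of the underside
- socket_c: as socket_a outside. The three bores are 21 mm across flats x 38 mm deep, 27 x 28 mm and 33 x 19 mm; which name has which is not told, nor which pocket it starts in: find out by trying. Origin: centre of the underside
- jar: loose small glass jar with black cap, 56 mm diameter, 60 mm tall, a bystander standing to the left of the plate. Origin: centre of the underside
- brush: loose bench brush, 170 mm long and about 20 mm thick, a bystander lying to the right of the tray. Origin: under its middle, x along it
- compound_bar: loose bar of reddish polishing compound, 90 x 35 x 30 mm, a bystander lying beyond the plate on the left. Origin: centre of the underside
There are look-alikes about, which are no part of the job. Leave any orange or purple look-alike of the spindle_b alone.

How it is judged:
On the way:
1. the socket that fits is lifted out of the tray in the gripper (((horizontal distance between spindle_a and plate below 0.02 m and height (world z) of socket_b above 0.03 m and contact force between the fingers and socket_b above 1 N) or (horizontal distance between spindle_b and plate below 0.02 m and height (world z) of socket_c above 0.03 m and contact force between the fingers and socket_c above 1 N) or (horizontal distance between spindle_c and plate below 0.02 m and height (world z) of socket_a above 0.03 m and contact force between the fingers and socket_a above 1 N))), for 0.1 s.
At the end, for the whole second after the job is handed in: The socket matching the nut on the plate sits on it: rim within 3 mm of the washer, within 4 mm of the axis and 0.08 rad of upright, at rest, gripped with over 3 N. The other two stand upright (0.1 rad) on the tray's floor, at rest, untouched (((horizontal distance between spindle_a and plate below 0.02 m and horizontal distance between socket_b and spindle_a below 0.004 m and z of socket_b in the frame of spindle_a between 0.047 and 0.053 m and angle between socket_b's own z axis and vertical below 0.08 rad and contact force between the fingers and socket_b above 3 N and linear speed of socket_b below 0.02 m/s and (z of socket_a in the frame of tray between 0 and 0.012 m and x of socket_a in the frame of tray between -0.03 and 0.03 m and y of socket_a in the frame of tray between -0.092 and 0.092 m and angle between socket_a's own z axis and vertical below 0.1 rad and linear speed of socket_a below 0.02 m/s and contact force between the fingers and socket_a below 0.1 N) and (z of socket_c in the frame of tray between 0 and 0.012 m and x of socket_c in the frame of tray between -0.03 and 0.03 m and y of socket_c in the frame of tray between -0.092 and 0.092 m and angle between socket_c's own z axis and vertical below 0.1 rad and linear speed of socket_c below 0.02 m/s and contact force between the fingers and socket_c below 0.1 N)) or (horizontal distance between spindle_b and plate below 0.02 m and horizontal distance between socket_c and spindle_b below 0.004 m and z of socket_c in the frame of spindle_b between 0.047 and 0.053 m and angle between socket_c's own z axis and vertical below 0.08 rad and contact force between the fingers and socket_c above 3 N and linear speed of socket_c below 0.02 m/s and (z of socket_a in the frame of tray between 0 and 0.012 m and x of socket_a in the frame of tray between -0.03 and 0.03 m and y of socket_a in the frame of tray between -0.092 and 0.092 m and angle between socket_a's own z axis and vertical below 0.1 rad and linear speed of socket_a below 0.02 m/s and contact force between the fingers and socket_a below 0.1 N) and (z of socket_b in the frame of tray between 0 and 0.012 m and x of socket_b in the frame of tray between -0.03 and 0.03 m and y of socket_b in the frame of tray between -0.092 and 0.092 m and angle between socket_b's own z axis and vertical below 0.1 rad and linear speed of socket_b below 0.02 m/s and contact force between the fingers and socket_b below 0.1 N)) or (horizontal distance between spindle_c and plate below 0.02 m and horizontal distance between socket_a and spindle_c below 0.004 m and z of socket_a in the frame of spindle_c between 0.047 and 0.053 m and angle between socket_a's own z axis and vertical below 0.08 rad and contact force between the fingers and socket_a above 3 N and linear speed of socket_a below 0.02 m/s and (z of socket_b in the frame of tray between 0 and 0.012 m and x of socket_b in the frame of tray between -0.03 and 0.03 m and y of socket_b in the frame of tray between -0.092 and 0.092 m and angle between socket_b's own z axis and vertical below 0.1 rad and linear speed of socket_b below 0.02 m/s and contact force between the fingers and socket_b below 0.1 N) and (z of socket_c in the frame of tray between 0 and 0.012 m and x of socket_c in the frame of tray between -0.03 and 0.03 m and y of socket_c in the frame of tray between -0.092 and 0.092 m and angle between socket_c's own z axis and vertical below 0.1 rad and linear speed of socket_c below 0.02 m/s and contact force between the fingers and socket_c below 0.1 N)))); the arm keeps its last pose, push and grip.
It fails at once if the jar is pushed away (distance of jar from where it was at the start of the episode above 0.03 m).
It fails at once if the brush is pushed away (distance of brush from where it was at the start of the episode above 0.03 m).
It fails at once if the compound bar is pushed away (distance of compound_bar from where it was at the start of the episode above 0.03 m).
It also fails if it takes over 72 s, if anything falls off the work surface, if the arm or the gripper's body presses on something with over 40 N, if the wrist force passes 120 N, or if a joint passes its speed limit or range.

ROBOT

A 6-joint arm with a two-finger parallel gripper is mounted at the origin on the work surface. World frame = base frame: x ahead of the robot, y to its left, z up, the work surface at z = 0. Lengths are in m, angles in rad, forces in N, time in s.
With the tool pointing down it reaches from about 0.35 to 0.925 m from the base axis. Payload 6.4 kg.
Tool frame: the origin (TCP) lies between the finger pads; the fingertips stand 25 mm ahead of it and the grasp point (between the pads) lies 6 mm ahead of it; z points along the fingers, y is the line along which they close (so a half turn about z gives the same grasp; the last joint's range is limited). The gripper opens to 85 mm and grips with 20 to 120 N. Pads are 22 mm wide; open, the fingers measure 114 mm over their backs; the gripper's body (76 mm by 85 mm) begins 54 mm behind the grasp point. The pads swing forward as they close: fully open they stand 13 mm farther back than shut.
Start: joints at [-1.283, 0.245, 1.558, -0, 1.339, -0.174], TCP at [0.29, -0.582, 0.256] pointing down, gripper open.
Joint ranges: [-3.13, 3.13], [-1.02, 2.26], [0.13, 2.54], [-0.95, 4.09], [0.21, 2.88], [-2.74, 2.74]. Speed limits (rad/s): [2.57, 2.57, 3.14, 3.14, 3.14, 3.14].

INTERFACE

Orientations are given as a unit quaternion [w, x, y, z].
In Python, from station import telemetry, vision, job_done, nets gives the robot as it stands.
- The arm moves only by the tool carry_out, never from a script. Its argument "series" is a list of rows, each a list of 7 numbers: the turn, a rotation vector about the tool's x, y, z in degrees, then the shift along the tool's x, y, z in cm, then the opening, from 0 (shut) to 1 (fully open). In form: [[wx, wy, wz, dx, dy, dz, jaw], ...]. A call has 1 to 8 rows; each row shifts and turns the commanded pose from where the row before left it, along the tool's axes as they then stand; what a row does not reach is not made up. A row lasts 1/12 s, in which the tool goes at most 41.7 mm and 7.16 degrees, less where a joint would pass 70% of its speed; a pose out of reach is approached as far as the arm can. A call is refused whole if a number of a shift passes 4.17 or a number of a turn 7.16, either way. A call with a gripper value outside its range is refused whole. The fingers move at their own pace and stop on an object; the grip force is fixed at half the most. Time passes only in rows, so rows that do not move let the fingers close. It gives the time, the measured TCP pose, the force, the opening and the grip force at its end, in the units of the state.
- telemetry.observe(): the state, without advancing time (a new reading comes with each control period).
- vision.grab_frame(name): name is "scene" or "top" or "wrist"; returns the picture (384x512x3 uint8, red, green, blue); there is no depth.
- vision.camera_info(name): a dict with "mtx" (3x3 intrinsics, pixels), "dist" ([k1, k2, p1, p2, k3] as OpenCV has them; the pictures are not rectified), "rvec" (rotation vector, rad) and "tvec" (3), from world to camera coordinates, as OpenCV has them. Camera axes: x right, y down, z forward; pixel columns grow to the right and rows downward; lengths in m; the calibration is good to about 2 mm. A picture is of the moment at which its call begins: read the wrist's pose just before it. camera_info takes no time and is no camera call; for the wrist camera it gives the pose at the moment of the call.
- job_done(): hands the job in; it is judged then, once.
Trained networks look in the newest picture that a camera, given by its name, has taken for a name from the list of things; names that differ only in an ending like _2 or _b are one class to them, and where a whole thing is asked for, a point or a joint stands for the part that bears it (a point fixed in the world has none). Each returns a list of dicts, best first, with "p" (0 to 1); they miss things now and then, are a little off and sometimes report something else, mostly with a low value. They report only what shows in the picture. A call takes as long as a camera call. They do not tell look-alikes from the thing itself.
- nets.masks_of(target, camera): "pixels" (384x512 bool, what is visible of it) and "rect" ([left, top, width, height] in pixels, round what is visible of it).
The state is a dict: "time_s": time; "q": joint angles; "qvel": joint speeds; "effort": joint torques, N m; "ee_pos": TCP position; "tool_rot": TCP orientation; "force": force on the tool from outside, world axes, zero at the start; "moment": the same for the moment, N m; "width": finger opening in m; "grip_force": force on a finger pad.
Only numpy, scipy, OpenCV 4.12 (cv2) and the standard library are available. Lean on these libraries where they do the work, as an engineer would, in place of code of your own. Each camera call takes 0.05 s, during which the arm holds its last target. There are 200 camera calls.

## Working session

There is one attempt and no reset: what is moved stays moved. The work goes in short steps, Python scripts to look and compute and a tool call to move; the robot and the scene stay as the last step left them, time stands still between calls to the robot, and variables do not carry over. Pictures are saved under pics/ and viewed, at most 10 in all, crops included, and the job is handed in when it is done.

Besides the shell and the picture viewer there is one more tool, called after ">>>" by a JSON object that holds its "name" and its "arguments", one argument or row to a line. carry_out: Moves the arm, as the interface text tells. Its arguments: {"type":"object","properties":{"series":{"type":"array","items":{"type":"array","items":{"type":"number"}}}},"required":["series"]}

```bash
mkdir -p pics; ls
cat > h.py <<'E'
import numpy as np, cv2
from station import telemetry, vision, job_done, nets
def save(im,n): cv2.imwrite('pics/'+n,cv2.cvtColor(im,cv2.COLOR_RGB2BGR))
def P(c):
    i=c if isinstance(c,dict) else vision.camera_info(c); return [np.array(i[k],float) for k in('mtx','dist','rvec','tvec')]
def ray(c,uv):
    K,d,r,t=P(c);R=cv2.Rodrigues(r)[0]
    p=cv2.undistortPoints(np.array(uv,float).reshape(-1,1,2),K,d).reshape(2)
    v=R.T@np.array([*p,1]);return -R.T@t.ravel(),v/np.linalg.norm(v)
def onz(c,uv,z):
    o,v=ray(c,uv);return o+v*(z-o[2])/v[2]
def proj(c,X):
    K,d,r,t=P(c);return cv2.projectPoints(np.array(X,float).reshape(-1,3),r,t,K,d)[0].reshape(-1,2)
E
python3 - <<'E'
from h import *
s=vision.grab_frame('scene');t=vision.grab_frame('top')
save(np.hstack([s,t])if 0 else s,'s0.png');save(t,'t0.png')
for c in('scene','top'):
  o,v=ray(c,(256,192));print(c,o.round(3),v.round(3))
  for n in('plate','spindle_a','tray','socket_a','jar','brush','compound_bar'):
    for d in nets.masks_of(n,c):
      if d['p']>.2:
        ys,xs=np.nonzero(d['pixels']);print(c,n,round(d['p'],2),np.round(d['rect']),xs.mean().round(1),ys.mean().round(1),onz(c,(xs.mean(),ys.mean()),.05).round(3))
print(telemetry.observe())
E
```

```text
pics
scene [ 1.309 -0.388  0.858] [-0.636  0.327 -0.699]
scene plate 0.61 [264. 167.  41.  29.] 282.0 186.7 [0.586 0.061 0.05 ]
scene spindle_a 0.96 [224. 133.  34.  30.] 240.6 147.4 [0.386 0.034 0.05 ]
scene spindle_a 0.94 [338. 207.  38.  35.] 355.5 225.1 [0.784 0.155 0.05 ]
scene spindle_a 0.92 [269. 160.  34.  28.] 283.9 174.0 [0.544 0.09  0.05 ]
scene spindle_a 0.69 [192. 201.  21.  26.] 201.3 216.4 [ 0.59  -0.171  0.05 ]
scene spindle_a 0.56 [273. 119.  26.  29.] 285.2 132.8 [0.383 0.186 0.05 ]
scene spindle_a 0.55 [227. 246.  37.  42.] 244.9 266.9 [ 0.775 -0.141  0.05 ]
scene tray 0.72 [164. 202.  81.  48.] 201.8 226.8 [ 0.622 -0.182  0.05 ]
scene socket_a 0.88 [193. 202.  19.  28.] 201.2 216.3 [ 0.589 -0.171  0.05 ]
scene socket_a 0.84 [171. 209.  17.  31.] 179.0 225.8 [ 0.594 -0.231  0.05 ]
scene socket_a 0.82 [214. 191.  19.  33.] 222.5 206.2 [ 0.581 -0.109  0.05 ]
scene socket_a 0.25 [264. 168.  42.  28.] 281.9 186.7 [0.586 0.06  0.05 ]
scene jar 0.86 [335. 130.  20.  25.] 346.9 142.7 [0.507 0.325 0.05 ]
scene brush 0.66 [ 78. 195.  24.  54.] 92.2 226.4 [ 0.501 -0.42   0.0
[... 1078 characters left out ...]

{'time_s': 0.8, 'q': array([-1.28306966e+00,  2.45048085e-01,  1.55779779e+00, -1.69045958e-06,
        1.33869855e+00, -1.74099093e-01]), 'qvel': array([-9.09553947e-04, -1.42765441e-04,  7.33520304e-04, -4.05724677e-05,
        5.61855329e-04, -2.57802624e-04]), 'effort': array([-2.11941267e-03, -4.29482174e+01, -3.26410532e+01, -1.69465793e-04,
        3.95176503e-04, -7.03880900e-07]), 'ee_pos': array([ 0.2896384 , -0.58191625,  0.25632468]), 'tool_rot': array([2.41209659e-05, 9.73457828e-01, 2.28866460e-01, 5.47980000e-07]), 'force': array([-0.29864328, -0.74749423,  0.21278626]), 'moment': array([-0.03061202, -0.01887283,  0.00946379]), 'grip_force': 0.0, 'width': 0.08545199249921787}
```

Run:
```python
import cv2,numpy as np
s=cv2.imread('pics/s0.png');t=cv2.imread('pics/t0.png')
a=cv2.resize(s[100:300,60:420],(800,444));cv2.imwrite('pics/a.png',a)
b=cv2.resize(t[70:300,100:440],(800,541));cv2.imwrite('pics/b.png',b)
```

```text
(no output)
```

View pics/a.png

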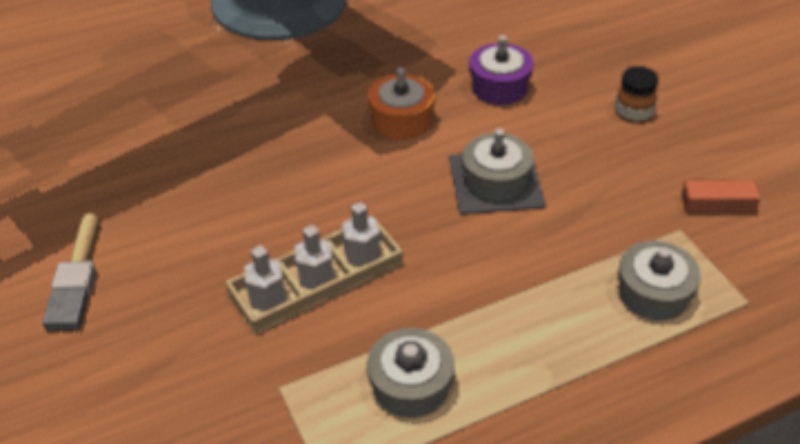

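View pics/b.png

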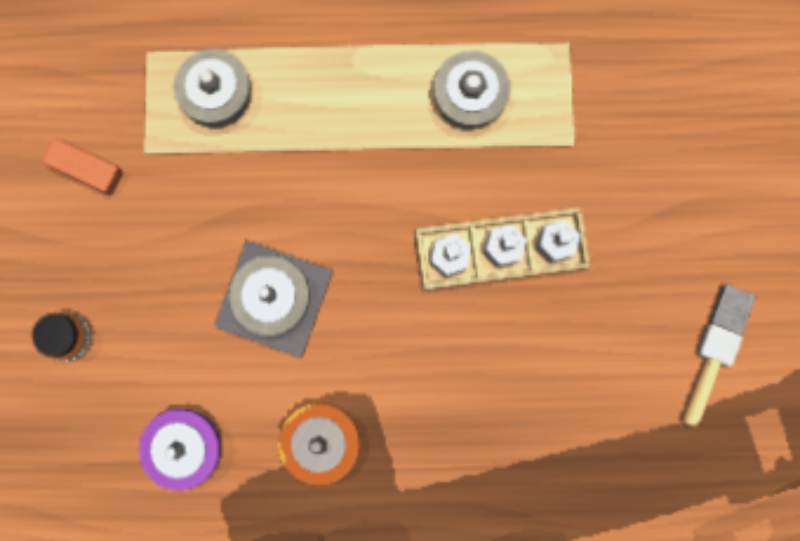

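The scene view shows the plate arbor at scene (284,174) / top (214,195), with a slim nut and a tall stud. Possible mix-ups are the orange arbor (scene 240,147), the purple one (285,133), and the two board arbors (245,267) and (355,225). I choose the one on the dark plate. The sockets are in the tray at scene (179,226), (201,216) and (222,206). Next I move above the tray.

>>> {"name": "carry_out", "arguments": {
  "series": [
    [0,0,0,3.4,-2.0,0,1],
    [0,0,0,3.4,-2.0,0,1],
    [0,0,0,3.4,-2.0,0,1],
    [0,0,0,3.4,-2.0,0,1],
    [0,0,0,3.4,-2.0,0,1],
    [0,0,0,3.4,-2.0,0,1],
    [0,0,0,3.4,-2.0,0,1],
    [0,0,0,3.4,-2.0,0,1]
  ]
}}

```text
time_s: 1.47
ee_pos: [0.4626, -0.3158, 0.2566]
tool_rot: [0.0, 0.973, 0.229, 0.0]
force: [1.4, 0.4, -0.2]
width: 0.0856
grip_force: 0.0
```

>>> {"name": "carry_out", "arguments": {
  "series": [
    [0,0,0,3.4,-2.0,0,0.6],
    [0,0,0,3.4,-2.0,0,0.6],
    [0,0,0,0,0,0,0.6],
    [0,0,0,0,0,0,0.6]
  ]
}}

```text
time_s: 1.8
ee_pos: [0.5057, -0.2497, 0.2564]
tool_rot: [0.0, 0.973, 0.231, -0.0]
force: [-0.4, 0.0, -0.3]
width: 0.0508
grip_force: 0.0
```

Run:
```python
from h import *
o=telemetry.observe();print(o['time_s'],o['ee_pos'],o['q'],o['width'])
w=vision.grab_frame('wrist');i=vision.camera_info('wrist');save(w,'w0.png')
np.save('w0.npy',i,allow_pickle=True)
print(ray(i,(256,192)))
for n in('socket_a','tray'):
  for d in nets.masks_of(n,'wrist'):
    ys,xs=np.nonzero(d['pixels']);print(n,round(d['p'],2),d['rect'],xs.mean(),ys.mean(),onz(i,(xs.mean(),ys.mean()),.05))
```

```text
1.8 [ 0.50574819 -0.24965861  0.25639748] [-6.59460129e-01  4.48297368e-02  1.78048747e+00 -1.98256722e-04
  1.31607013e+00  4.45739553e-01] 0.050809087755343506
(array([ 0.5685182 , -0.21904539,  0.37338643]), array([-0.23520057, -0.14139709, -0.96160676]))
socket_a 0.72 [115.9, 26.5, 57.4, 51.3] 145.09208015267177 52.13120229007634 [ 0.56516493 -0.11066153  0.05      ]
socket_a 0.68 [240.9, 72.7, 46.0, 48.0] 263.2801837270341 96.52427821522309 [ 0.57854812 -0.22930763  0.05      ]
socket_a 0.68 [180.9, 47.0, 48.5, 48.8] 205.03961516694963 71.80928126768534 [ 0.5740423  -0.16914652  0.05      ]
tray 0.74 [105.8, 3.5, 200.2, 136.2] 209.61714576443654 72.3118799287713 [ 0.5755665  -0.17326162  0.05      ]
```

View pics/w0.png

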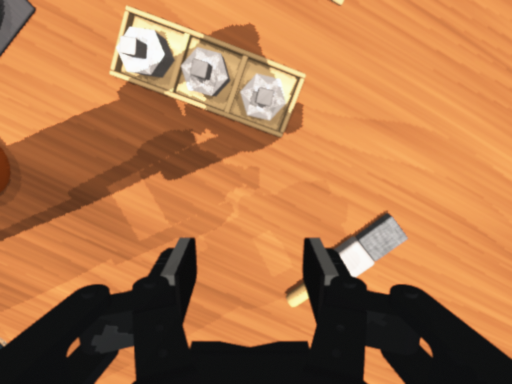

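>>> {"name": "carry_out", "arguments": {
  "series": [
    [0,0,7,0,0,0,0.45],
    [0,0,7,0,0,0,0.45],
    [0,0,7,0,0,0,0.45],
    [0,0,0,1.6,-3.8,0,0.45],
    [0,0,0,1.6,-3.8,0,0.45],
    [0,0,0,0,0,0,0.45],
    [0,0,0,0,0,0,0.45]
  ]
}}

```text
time_s: 2.53
ee_pos: [0.5294, -0.1725, 0.2563]
tool_rot: [0.0, 0.999, 0.048, -0.0]
force: [0.3, -0.2, -0.2]
width: 0.0385
grip_force: 0.0
```

Run:
```python
from h import *
o=telemetry.observe();print(o['time_s'],o['ee_pos'],o['q'],o['width'])
w=vision.grab_frame('wrist');i=vision.camera_info('wrist');save(w,'w1.png')
np.save('w1.npy',i,allow_pickle=True)
for n in('socket_a','tray'):
  for d in nets.masks_of(n,'wrist'):
    ys,xs=np.nonzero(d['pixels']);print(n,round(d['p'],2),d['rect'],xs.mean(),ys.mean(),onz(i,(xs.mean(),ys.mean()),.05))
a=cv2.imread('pics/w1.png')
a=cv2.resize(a[20:260,96:416],(800,600),interpolation=cv2.INTER_CUBIC);cv2.imwrite('pics/w1c.png',a)
```

```text
2.5333 [ 0.52944326 -0.17250445  0.2563021 ] [-5.18451734e-01  2.77842351e-02  1.79819832e+00 -3.47384042e-04
  1.31553148e+00  9.56280810e-01] 0.03850772537845291
socket_a 0.81 [225.0, 104.2, 49.3, 43.4] 247.7975592246949 126.96482412060301 [ 0.57498163 -0.16760873  0.05      ]
socket_a 0.69 [281.7, 107.2, 49.5, 43.0] 306.7988792029888 128.09464508094646 [ 0.57956989 -0.22621926  0.05      ]
socket_a 0.68 [164.7, 107.7, 47.7, 46.1] 187.18684047175668 130.3687150837989 [ 0.56602382 -0.10766724  0.05      ]
tray 0.55 [152.7, 88.8, 186.7, 73.8] 246.96512904997255 121.64209225700165 [ 0.58007577 -0.16630094  0.05      ]
```

View pics/w1c.png

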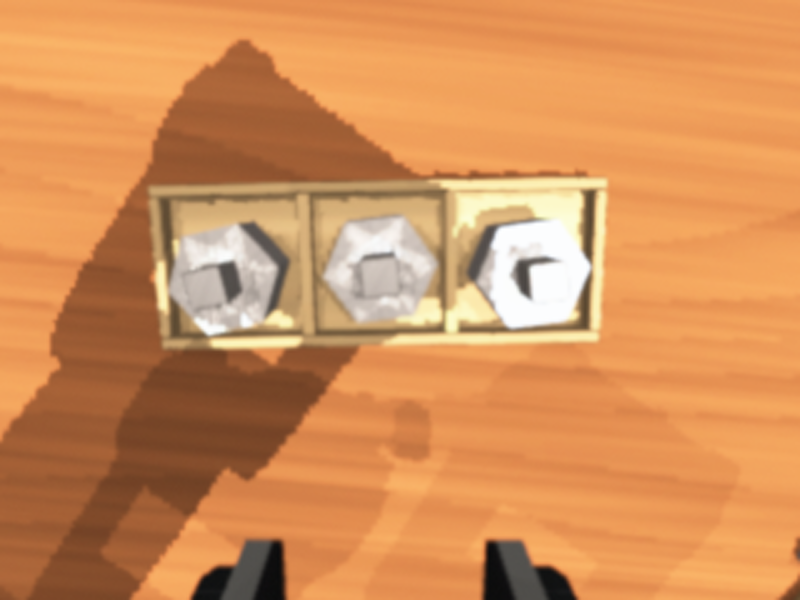

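```bash
cat >> h.py <<'E'
def tri(c1,p1,c2,p2):
    a,u=ray(c1,p1);b,v=ray(c2,p2)
    s=np.linalg.lstsq(np.stack([u,-v],1),b-a,rcond=None)[0]
    x,y=a+s[0]*u,b+s[1]*v;return (x+y)/2,np.linalg.norm(x-y)
E
python3 - <<'E'
from h import *
w0=np.load('w0.npy',allow_pickle=True).item();w1=np.load('w1.npy',allow_pickle=True).item()
q=lambda p:np.array(p)/2.5+[96,20]
C={'L':[(184,272),(224,263),(235,302),(195,312)],'M':[(357,258),(398,254),(402,294),(363,298)],'R':[(525,266),(567,261),(574,297),(533,302)]}
v0={'L':(137,48),'M':(203,71),'R':(267,97)}
for k in C:
  P4=[onz(w1,q(p),.083) for p in C[k]]
  e=P4[1]-P4[0]+P4[2]-P4[3];f=P4[3]-P4[0]+P4[2]-P4[1]
  m=q(np.mean(C[k],0))
  print(k,m,np.mean(P4,0).round(4),np.degrees(np.arctan2(e[1],e[0])).round(1),np.degrees(np.arctan2(f[1],f[0])).round(1),np.linalg.norm(e)/2,np.linalg.norm(f)/2,tri(w0,v0[k],w1,m))
t=vision.camera_info('top')
# tray corners rim z=.025
for p in[(150,186),(607,179),(600,341),(164,347)]: print(onz(w1,q(p),.025).round(3))
E
```

```text
L [179.8 134.9] [ 0.5648 -0.1072  0.083 ] -71.7 -161.9 0.015039191908145939 0.014477923645295524 (array([ 0.56347267, -0.10311295,  0.05623026]), np.float64(0.00452546665547805))
M [248.  130.4] [ 0.5745 -0.168   0.083 ] -78.9 -167.4 0.014388576649544977 0.014266541735045489 (array([ 0.57311822, -0.16842729,  0.06053202]), np.float64(0.00131611361374503))
R [315.9 132.6] [ 0.5785 -0.2289  0.083 ] -77.5 -159.7 0.01499390258158701 0.013242461396962031 (array([ 0.57836437, -0.2313816 ,  0.07309024]), np.float64(0.0014292473901969234))
[ 0.598 -0.069  0.025]
[ 0.619 -0.259  0.025]
[ 0.551 -0.267  0.025]
[ 0.53  -0.076  0.025]
```

>>> {"name": "carry_out", "arguments": {
  "series": [
    [0,0,-6.2,0,0,0,0.5],
    [0,0,-6.2,0,0,0,0.5],
    [0,0,0,2.7,-2.56,0,0.5],
    [0,0,0,2.7,-2.56,0,0.5],
    [0,0,0,0,0,4.0,0.5],
    [0,0,0,0,0,4.0,0.5],
    [0,0,0,0,0,3.0,0.5],
    [0,0,0,0,0,0,0.5]
  ]
}}

```text
time_s: 3.35
ee_pos: [0.5606, -0.107, 0.139]
tool_rot: [-0.003, 0.988, 0.154, -0.006]
force: [-1.1, -0.3, -1.5]
width: 0.0426
grip_force: 0.0
```

Run:
```python
from h import *
o=telemetry.observe();print(o['time_s'],o['ee_pos'],o['tool_rot'],o['width'])
w=vision.grab_frame('wrist');save(w,'w2.png');i=vision.camera_info('wrist')
np.save('w2.npy',i,allow_pickle=True)
print(proj(i,[[.5648,-.1072,.083],[.5648,-.1072,.049],[*o['ee_pos'][:2],.083]]))
```

```text
3.35 [ 0.56058236 -0.10701272  0.13897858] [-0.00340842  0.98801346  0.1542183  -0.00587381] 0.042646414343995645
[[250.10155106 221.37796653]
 [250.23921044 203.32794733]
 [247.62845599 227.59473699]]
```

View pics/w2.png

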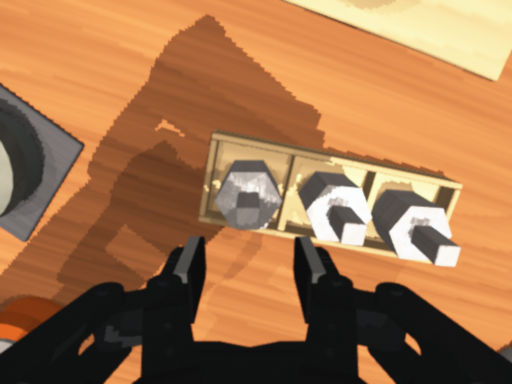

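>>> {"name": "carry_out", "arguments": {
  "series": [
    [0,0,0,0,0,0,0.5],
    [0,0,0,0,0,0,0.5]
  ]
}}

```text
time_s: 3.57
ee_pos: [0.5669, -0.1089, 0.1493]
tool_rot: [0.001, 0.988, 0.155, 0.002]
force: [0.3, 0.5, -0.3]
width: 0.0425
grip_force: 0.0
```

Run:
```python
from h import *
o=telemetry.observe();print(o['time_s'],o['ee_pos'],o['tool_rot'],o['width'])
i=vision.camera_info('wrist');w=vision.grab_frame('wrist');save(w,'w3.png')
np.save('w3.npy',i,allow_pickle=True)
print(proj(i,[[.5648,-.1072,.083],[.5648,-.1072,.049],[*o['ee_pos'][:2],.083]]))
a=cv2.imread('pics/w3.png')
a=cv2.resize(a[120:270,170:370],(800,600),interpolation=cv2.INTER_CUBIC);cv2.imwrite('pics/w3c.png',a)
```

```text
3.5667 [ 0.56687373 -0.10890147  0.14928904] [0.00128505 0.98797512 0.15459313 0.00211709] 0.04249248012206578
[[245.41370795 224.0747866 ]
 [245.82259289 206.68168132]
 [249.08785674 221.85217911]]
```

View pics/w3c.png

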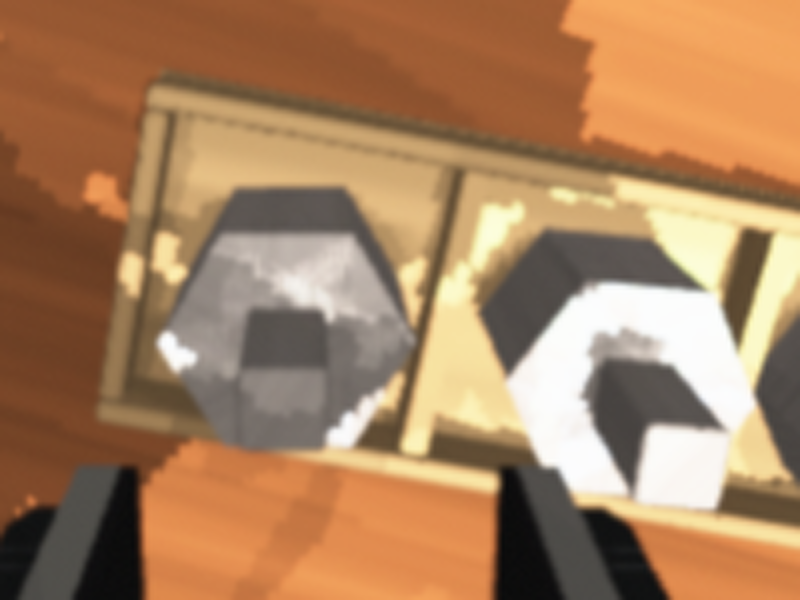

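Run:
```python
from h import *
i=np.load('w3.npy',allow_pickle=True).item()
q=lambda p:np.array(p)/4.+[170,120]
print(onz(i,q((283,407)),.083),onz(i,q((287,340)),.049),'M',onz(i,q((683,467)),.083))
a=onz(i,q((238,368)),.083);b=onz(i,q((328,368)),.083);print(np.degrees(np.arctan2(*(b-a)[[1,0]]))+90)
o=telemetry.observe();print(o['time_s'],o['ee_pos'],o['tool_rot'])
```

```text
[ 0.56538057 -0.10402029  0.083     ] [ 0.56511725 -0.10404659  0.049     ] M [ 0.57478873 -0.16646739  0.083     ]
17.766143870157023
3.6167 [ 0.56694109 -0.10872438  0.1494399 ] [0.00136159 0.98795277 0.15473274 0.00229082]
```

>>> {"name": "carry_out", "arguments": {
  "series": [
    [0,0,0,0,-0.5,2.4,0.5],
    [0,0,0,0,0,2.4,0.5],
    [0,0,0,0,0,2.4,0.5],
    [0,0,0,0,0,0,0.5],
    [0,0,0,0,0,0,0],
    [0,0,0,0,0,0,0],
    [0,0,0,0,0,0,0],
    [0,0,0,0,0,0,0]
  ]
}}

```text
time_s: 4.28
ee_pos: [0.5651, -0.1033, 0.0767]
tool_rot: [0.001, 0.988, 0.155, 0.002]
force: [-0.4, -0.5, 6.1]
width: 0.013
grip_force: 59.0
```

>>> {"name": "carry_out", "arguments": {
  "series": [
    [0,0,0,0,0,-2,0],
    [0,0,0,0,0,-4,0],
    [0,0,0,0,0,-4,0],
    [0,0,0,0,0,-4,0],
    [0,0,0,-0.7,-3.4,-4,0],
    [0,0,0,-0.7,-3.4,0,0],
    [0,0,0,-0.7,-3.4,0,0],
    [0,0,0,-0.7,-3.4,0,0]
  ]
}}

```text
time_s: 4.95
ee_pos: [0.4977, 0.0129, 0.2461]
tool_rot: [-0.0, 0.988, 0.155, 0.0]
force: [0.5, 0.8, -3.8]
width: 0.0133
grip_force: 59.5
```

>>> {"name": "carry_out", "arguments": {
  "series": [
    [0,0,0,-0.7,-3.4,0,0],
    [0,0,0,-0.7,-3.4,0,0],
    [0,0,0,0,0,0,0],
    [0,0,0,0,0,0,0],
    [0,0,0,0,0,0,0],
    [0,0,0,0,0,0,0]
  ]
}}

```text
time_s: 5.45
ee_pos: [0.465, 0.0716, 0.2458]
tool_rot: [0.0, 0.988, 0.155, -0.0]
force: [-0.5, -0.1, -4.0]
width: 0.0132
grip_force: 60.1
```

Run:
```python
from h import *
o=telemetry.observe();print(o['time_s'],o['ee_pos'],o['tool_rot'],o['width'],o['grip_force'])
i=vision.camera_info('wrist');w=vision.grab_frame('wrist');save(w,'w4.png')
np.save('w4.npy',i,allow_pickle=True)
for d in nets.masks_of('spindle_a','wrist'):
    ys,xs=np.nonzero(d['pixels']);print(round(d['p'],2),d['rect'],onz(i,(xs.mean(),ys.mean()),.05))
a=cv2.imread('pics/w4.png')
a=cv2.resize(a[100:340,96:416],(800,600),interpolation=cv2.INTER_CUBIC);cv2.imwrite('pics/w4c.png',a)
```

```text
5.45 [0.46503535 0.07157976 0.24576085] [ 7.88721161e-05  9.87954689e-01  1.54743419e-01 -3.73358904e-05] 0.01319067537154746 60.14298677444458
0.81 [61.0, 186.8, 90.0, 85.3] [0.36138611 0.1989946  0.05      ]
0.58 [192.2, 60.1, 90.7, 95.6] [0.52378979 0.10251722 0.05      ]
```

View pics/w4c.png

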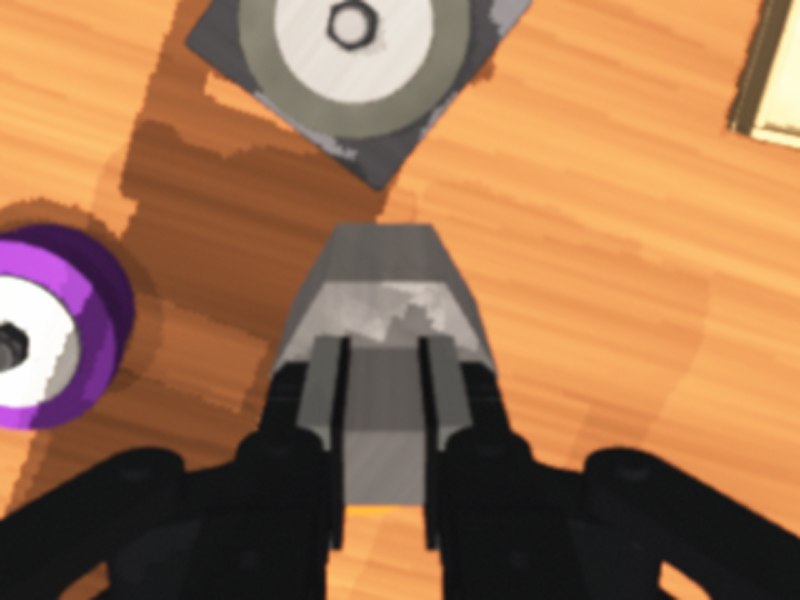

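The crop shows the socket firmly held. The nut is small, at crop (352,25), frame (237,110), about 18 mm next to the 60 mm washer, with a long stud. That means bore size decides the fit and yaw doesn't matter.

Run:
```python
from h import *
i=np.load('w4.npy',allow_pickle=True).item();a=cv2.imread('pics/w4.png')
h=cv2.cvtColor(a,cv2.COLOR_BGR2HSV);m=((h[...,1]<30)&(h[...,2]>170)).astype(np.uint8)
m[:60]=0;m[150:]=0;m[:,:190]=0;m[:,290:]=0
cs,_=cv2.findContours(m,0,2);c=max(cs,key=cv2.contourArea);print(cv2.fitEllipse(cv2.convexHull(c)))
# fit circle in world at z=.05
X=np.array([onz(i,p,.05)[:2] for p in cv2.convexHull(c).reshape(-1,2)])
A=np.c_[2*X,np.ones(len(X))];s=np.linalg.lstsq(A,(X**2).sum(1),rcond=None)[0];print('washer',s[:2],'r',np.sqrt(s[2]+s[:2]@s[:2]))
q=lambda p:np.array(p)/2.5+[96,100]
print('nut top',onz(i,q((352,24)),.064),'stud',onz(i,q((354,23)),.086))
# triangulate stud/washer height with top image
w=vision.camera_info('top')
print(proj(w,[[*s[:2],.05],[*s[:2],.086]]))
t=cv2.imread('pics/t0.png');h=cv2.cvtColor(t,cv2.COLOR_BGR2HSV);m=((h[...,1]<40)&(h[...,2]>170)).astype(np.uint8);m[:175]=0;m[220:]=0;m[:,:190]=0;m[:,240:]=0
cs,_=cv2.findContours(m,0,2);c=max(cs,key=cv2.contourArea);e=cv2.fitEllipse(cv2.convexHull(c));print(e)
d=cv2.fitEllipse(cv2.convexHull(max(cv2.findContours(m,0,2)[0],key=cv2.contourArea)))[0]
print(tri(i,proj(i,[[*s[:2],.05]])[0],w,d))
```

```text
((237.03077697753906, 108.21394348144531), (63.12538146972656, 64.72562408447266), 171.24105834960938)
washer [0.52213915 0.10225089] r 0.029897020203878924
nut top [0.52201308 0.10187795 0.064     ] stud [0.52330177 0.10070783 0.086     ]
[[213.54598512 194.75036984]
 [211.64402205 193.46605884]]
((213.1016845703125, 194.56512451171875), (29.63688087463379, 32.758079528808594), 41.37856674194336)
(array([0.52218381, 0.10227115, 0.05690218]), np.float64(0.0005677095501464936))
```

>>> {"name": "carry_out", "arguments": {
  "series": [
    [0,0,0,3.2,-0.57,0,0],
    [0,0,0,3.2,-0.57,0,0],
    [0,0,0,0,0,3,0],
    [0,0,0,0,0,3,0],
    [0,0,0,0,0,1,0],
    [0,0,0,0,0,0,0],
    [0,0,0,0,0,0,0],
    [0,0,0,0,0,0,0]
  ]
}}

```text
time_s: 6.22
ee_pos: [0.5235, 0.1023, 0.1778]
tool_rot: [0.0, 0.988, 0.155, 0.002]
force: [0.3, -0.2, -3.8]
width: 0.013
grip_force: 60.1
```

>>> {"name": "carry_out", "arguments": {
  "series": [
    [0,0,0,-0.1,0,1,0],
    [0,0,0,0,0,1,0],
    [0,0,0,0,0,0.5,0],
    [0,0,0,0,0,0.5,0],
    [0,0,0,0,0,0.5,0],
    [0,0,0,0,0,0,0]
  ]
}}

```text
time_s: 6.72
ee_pos: [0.5205, 0.1024, 0.1394]
tool_rot: [-0.0, 0.988, 0.155, -0.001]
force: [-0.1, -0.5, -3.6]
width: 0.013
grip_force: 60.2
```

>>> {"name": "carry_out", "arguments": {
  "series": [
    [0,0,0,0,0,0,0],
    [0,0,0,0,0,0.3,0],
    [0,0,0,0,0,0.3,0],
    [0,0,0,0,0,0.3,0],
    [0,0,0,0,0,0,0],
    [0,0,0,0,0,0,0]
  ]
}}

```text
time_s: 7.22
ee_pos: [0.5214, 0.1024, 0.1318]
tool_rot: [0.0, 0.988, 0.155, 0.0]
force: [-0.0, -0.3, -4.0]
width: 0.0131
grip_force: 60.4
```

>>> {"name": "carry_out", "arguments": {
  "series": [
    [0,0,0,0.05,0,0.3,0],
    [0,0,0,0,0,0.3,0],
    [0,0,0,0,0,0,0],
    [0,0,0,0,0,0,0]
  ]
}}

```text
time_s: 7.55
ee_pos: [0.5221, 0.1024, 0.1255]
tool_rot: [0.0, 0.988, 0.155, 0.001]
force: [3.9, -1.0, -6.0]
width: 0.0127
grip_force: 60.1
```

>>> {"name": "carry_out", "arguments": {
  "series": [
    [0,0,0,-0.05,0,0.2,0],
    [0,0,0,0,0,0.2,0],
    [0,0,0,0,0,0,0],
    [0,0,0,0,0,0,0],
    [0,0,0,0,0,0,0]
  ]
}}

```text
time_s: 7.97
ee_pos: [0.5219, 0.1023, 0.122]
tool_rot: [0.0, 0.988, 0.155, 0.001]
force: [4.9, -0.5, -3.4]
width: 0.0129
grip_force: 60.1
```

>>> {"name": "carry_out", "arguments": {
  "series": [
    [0,0,0,0.05,0,0.15,0],
    [0,0,0,0,0,0.15,0],
    [0,0,0,0,0,0,0],
    [0,0,0,0,0,0,0],
    [0,0,0,0,0,0,0]
  ]
}}

```text
time_s: 8.38
ee_pos: [0.5225, 0.1024, 0.1218]
tool_rot: [0.0, 0.988, 0.155, 0.0]
force: [-4.1, -1.6, 14.4]
width: 0.013
grip_force: 62.8
```

Run:
```python
from h import *
o=telemetry.observe();print(o['ee_pos'],o['force'],o['moment'],o['qvel'])
w=vision.grab_frame('wrist');s=vision.grab_frame('scene');t=vision.grab_frame('top')
c=[cv2.resize(x,(400,300)) for x in(s[150:210,240:320],t[160:235,175:275],w[100:340,96:416],t[140:215,260:360])]
save(np.vstack([np.hstack(c[:2]),np.hstack(c[2:])]),'fin.png')
```

```text
[0.5225307  0.10240506 0.1217678 ] [-4.11814273 -1.56390581 14.42271271] [-0.19824269  0.7859588   0.0358585 ] [ 0.00109812 -0.00230508 -0.00082717  0.00028481 -0.0010452  -0.00020338]
```

View pics/fin.png

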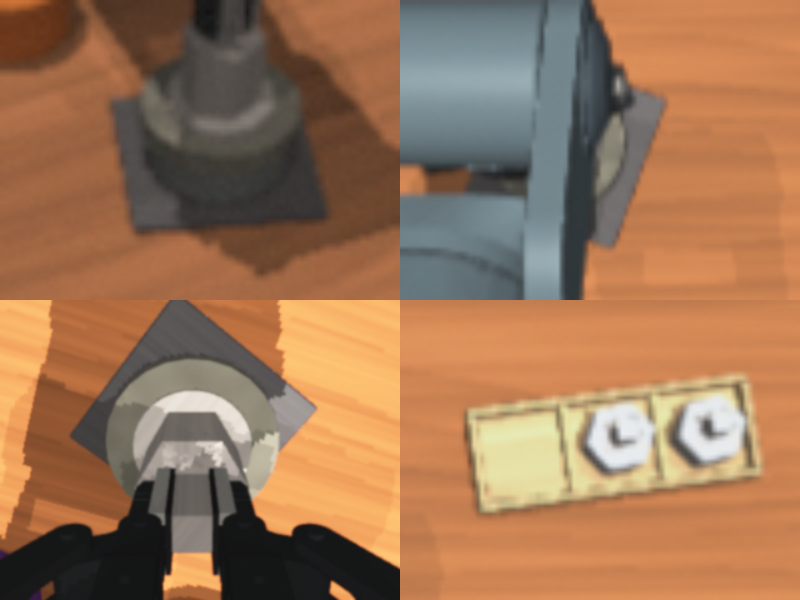

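The socket sits flush on the washer: the TCP stopped at 0.1218 against 0.1217 expected, with 14 N of contact, and the scene inset shows no gap. The other two sockets stand in the tray.

```bash
python3 -c "
from station import job_done;print(job_done())"
```

```text
the job is handed in; nothing more can be done
None
```

The first socket I tried fitted: I handed the job in with it still gripped and fully seated on the washer, and the other two sockets were never moved from the tray; the judge's verdict was not shown.

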